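# Seat a plaster mould in the casting jig and lock it

### The arm

A 6-joint arm with a two-finger parallel gripper is mounted at the origin on the work surface. World frame = base frame: x ahead of the robot, y to its left, z up, the work surface at z = 0. Lengths are in m, angles in rad, forces in N, time in s.
With the tool pointing down it reaches from about 0.325 to 0.9 m from the base axis. Payload 6.1 kg.
Tool frame: the origin (TCP) lies on the centre line of the jaws, within the pads' length; the fingertips stand arm.tcp_to_tips ahead of it and the grasp point (between the pads) is the TCP (arm.tcp_to_tips is the distance from the TCP to the fingertips, in m); z points along the fingers, y is the line along which they close (so a half turn about z gives the same grasp; the last joint's range is limited). The gripper opens to 87 mm and grips with 3 to 60 N. Pads are 19 mm wide; open, the fingers measure 117 mm over their backs; the gripper's body (75 mm by 190 mm) begins 51 mm behind the grasp point.
Start: joints at [1.158, 0.22, 1.526, -0, 1.395, -0.126], TCP at [0.177, 0.599, 0.242] pointing down, gripper open.
Joint ranges: [-2.98, 2.98], [-0.91, 2.08], [0.09, 2.57], [-1.24, 4.39], [0.2, 2.65], [-2.68, 2.68]. Speed limits (rad/s): [2.57, 2.57, 3.01, 3.14, 3.14, 3.14].

### API

Orientations are given as a 3x3 rotation matrix whose columns are the frame's x, y, z axes.
In Python, from bench import arm, optics gives the robot as it stands. The module is installed in compiled form; this text tells all that it offers.
- The arm moves only by the tool jog_arm, never from a script. Its arguments are lists of equal length, an entry for each row: "dp": the shift along the world's x, y, z each as a share of 0.075 m, from -1 to 1, a list of three; "turn": the turn about the world's z as a share of 45 degrees, from -1 to 1. In form: {"dp": [[dx, dy, dz], ...], "turn": [turn, ...]}. A call has 1 to 8 rows; each row shifts and turns the commanded pose from where the row before left it; what a row does not reach is not made up. A row lasts 1/10 s, in which the tool goes at most 50 mm and 8.59 degrees, less where a joint would pass 70% of its speed; a pose out of reach is approached as far as the arm can. A call with a number of a shift or a turn outside -1 to 1 is refused whole. A call with a gripper value outside its range is refused whole. "grip" is the opening, from -1 (shut) to 1 (fully open), set as the call begins (left out, the last holds). The fingers move at their own pace and stop on an object; "force" is the grip in N (left out, the last holds). Time passes only in rows, so rows that do not move let the fingers close. It gives the time, the measured TCP pose, the force, the opening and the grip force at its end, in the units of the state.
- arm.get_obs(): the state, without advancing time (a new reading comes with each control period).
- optics.snapshot(name): name is "scene" or "side" or "wrist"; returns a dict with "color" (384x512x3 uint8, blue, green, red), "mtx" (3x3 intrinsics, pixels), "rvec" (rotation vector, rad) and "tvec" (3), from world to camera coordinates, as OpenCV has them; the wrist camera has in their place "tool_from_camera" (4x4, takes a point from camera to tool coordinates, whose origin is the TCP and whose axes are the flange's). Camera axes: x right, y down, z forward; pixel columns grow to the right and rows downward; lengths in m; the calibration is good to about 2 mm. A picture is of the moment at which its call begins: read the wrist's pose just before it. There is no depth.
- arm.sign_off(): hands the job in; it is judged then, once.
Trained networks look in a picture, given as the dict that the camera call returned (one of the last four; its "shot" number tells which), for a name from the list of things; names that differ only in an ending like _2 or _b are one class to them, and where a whole thing is asked for, a point or a joint stands for the part that bears it (a point fixed in the world has none). Each returns a list of dicts, best first, with "score" (0 to 1); they miss things now and then, are a little off and sometimes report something else, mostly with a low value. They report only what shows in the picture. A call takes as long as a camera call. They do not tell look-alikes from the thing itself.
- optics.look_for(target, picture): "box" ([left, top, right, bottom] as shares, 0 to 1, of the picture: columns of its width, rows of its height, round what is visible of it).
- optics.cut_out(target, picture): "region" (384x512 bool, what is visible of it) and "box" ([left, top, right, bottom] as shares, 0 to 1, of the picture: columns of its width, rows of its height, round what is visible of it).
- optics.landmark_of(target, picture): "position" ([row, column] as shares, 0 to 1, of the picture: columns of its width, rows of its height: a listed point, or the origin of a listed thing).
The state is a dict: "time": time; "q": joint angles; "dq": joint speeds; "effort": joint torques, N m; "eef_pos": TCP position; "ee_rot": TCP orientation; "force": force on the tool from outside, world axes, zero at the start; "moment": the same for the moment, N m; "width": opening from 0.0 (shut) to 1.0 (fully open); "grasp_force": force on a finger pad.
Only numpy, scipy, OpenCV 4.12 (cv2) and the standard library are available. Lean on these libraries where they do the work, as an engineer would, in place of code of your own. Each camera call takes 0.05 s, during which the arm holds its last target. There are 200 camera calls.

### The job

Push the plaster mould along the green loading board into the pocket of the jig, cut corners first, until it has dropped over the board's edge and sits flat and square on the pocket floor. Then slide the lock's black knob fully home, to its end stop, so that the steel tongue reaches over the mould. Leave the two vases and the steel jug standing where they are.

Things in the scene. Friction and masses are not known exactly. Their poses are not given: they have to be found in the camera images.
- jig: Fixed plywood jig, 370 x 200 mm. Origin on the table under the pocket's centre, x along the green loading board into the pocket (push direction), z up. The board, 200 mm wide, top at z = 20 mm, runs from x = -300 to -52.5 mm. The lock's aluminium housing is on the -y side: x = +-22, y = -58 to -169, top at z = 57.5 mm.
- step (a point): Middle of the board's end edge, jig x = -52.5, y = 0, z = 20 mm: here a 6 mm step drops to the pocket floor. Low walls, tops at z = 38 mm, flare from here at 20 degrees back over the board: inner faces at y = +-46.5 mm at the step and +-66.5 mm at x = -107.5 mm. Axes as the jig's.
- pocket (a point): Centre of the pocket floor (z = 14 mm), axes as the jig's; a seated mould's origin comes to within 3 mm of it. The pocket is 105 mm along x by 93 mm along y, its two far corners cut at 45 degrees to suit the mould; its three walls have tops at z = 38 mm, the step is its near side.
- mould: Loose white plaster block, 100 (x) x 90 (y) x 36 mm (z), about 0.4 kg, too wide to grasp. Its two front (+x) upright corners are cut by 20 mm at 45 degrees; a 28 mm pouring hole, 22 mm deep, is in the middle of the top. Origin in the centre of its underside, z up. Starts flat on the board, 165 to 205 mm short of the pocket's centre, a little turned.
- lock (a joint): Lock slide, m: 0 drawn back, 0.05 home at its end stop; moves along the jig's +y, over the pocket, against about 2 N. The tongue, a steel bar 26 mm wide, 6 mm thick and 100 mm long, has its underside 52.5 mm above the table, 2.5 mm over a seated mould; its end is at jig y = -58 mm drawn back, -8 mm home.
- lock_knob (a point): Centre of the top of the lock's black knob, 22 mm (jig x) x 18 mm (jig y), standing 24 mm above the steel bar; this point is 82.5 mm above the table and moves with the slide; axes as the jig's.
- vase1: Unfired cream vase, globe 74 mm wide with a narrow neck, 91 mm tall; origin in the centre of its foot. It stands on the table beyond the pocket. Leave it alone.
- vase2: A second vase like the first, beside it. Leave it alone.
- jug: Open steel jug, 90 mm wide, 115 mm tall, with a handle; origin in the centre of its foot. It stands on the table beside the loading board, on the lock's side. Leave it alone.
There are look-alikes about, which are no part of the job. There is more than one size of the mould; the job needs the middle-sized.

How it is judged:
On the way, in this order (a step that is already met when the one before it is completed fails the run):
1. the mould sits flat and square on the pocket floor, the lock still drawn back (horizontal distance between mould and pocket below 0.005 m and z of mould in the frame of pocket between -0.002 and 0.002 m and angle between mould's own z axis and vertical below 0.03 rad and angle between the x axis of mould and the x axis of jig, either way round below 0.05 rad and value of joint lock below 0.03 m), for 0.2 s.
2. the lock is slid home to its end stop (value of joint lock above 0.047 m), for 0.2 s.
At the end, for the whole second after the job is handed in: The mould rests in the pocket: centre within 5 mm of the pocket's, underside within 2 mm of the pocket floor, tilted less than 0.03 rad, turned less than 0.05 rad from the jig; the lock is within 3 mm of its end stop; the vases and the jug stand upright within 30 mm of where they were (horizontal distance between mould and pocket below 0.005 m and z of mould in the frame of pocket between -0.002 and 0.002 m and angle between mould's own z axis and vertical below 0.03 rad and angle between the x axis of mould and the x axis of jig, either way round below 0.05 rad and value of joint lock above 0.047 m and linear speed of mould below 0.02 m/s and distance of each of vase1, vase2, jug from where it was at the start of the episode below 0.03 m and angle between each of vase1, vase2, jug's own z axis and vertical below 0.2 rad); the robot touches nothing.
It fails at once if the first vase is knocked over or pushed more than 30 mm (distance of vase1 from where it was at the start of the episode above 0.03 m or angle between vase1's own z axis and vertical above 0.5 rad).
It fails at once if the second vase is knocked over or pushed more than 30 mm (distance of vase2 from where it was at the start of the episode above 0.03 m or angle between vase2's own z axis and vertical above 0.5 rad).
It fails at once if the jug is knocked over or pushed more than 30 mm (distance of jug from where it was at the start of the episode above 0.03 m or angle between jug's own z axis and vertical above 0.5 rad).
It also fails if it takes over 67 s, if anything falls off the work surface, if the arm or the gripper's body presses on something with over 40 N, if the wrist force passes 120 N, or if a joint passes its speed limit or range.

## Working session

There is one attempt and no reset: what is moved stays moved. The work goes in short steps, Python scripts to look and compute and a tool call to move; the robot and the scene stay as the last step left them, time stands still between calls to the robot, and variables do not carry over. Pictures are saved under pics/ and viewed, at most 10 in all, crops included, and the job is handed in when it is done.

Besides the shell and the picture viewer there is one more tool, called after "Emit:" by a JSON object that holds its "fn" and its "kwargs". jog_arm: Moves the arm, as the interface text tells. Its arguments: {"type":"object","properties":{"dp":{"type":"array","items":{"type":"array","items":{"type":"number"}}},"turn":{"type":"array","items":{"type":"number"}},"grip":{"type":"number"},"force":{"type":"number"}},"required":["dp","turn"]}

```bash
mkdir -p pics; cat > h.py <<'E'
import numpy as np, cv2
from bench import arm, optics
def snap(n):
    o=arm.get_obs(); s=optics.snapshot(n)
    if n=="wrist":
        T=np.eye(4);T[:3,:3]=o["ee_rot"];T[:3,3]=o["eef_pos"]
        C=T@np.array(s["tool_from_camera"])
    else:
        R=cv2.Rodrigues(np.array(s["rvec"],float))[0];C=np.eye(4);C[:3,:3]=R.T;C[:3,3]=-R.T@np.array(s["tvec"],float).ravel()
    s["C"]=C;return s
def ray(s,uv):
    K=np.array(s["mtx"]);d=np.linalg.inv(K)@[uv[0],uv[1],1];d=s["C"][:3,:3]@d
    return s["C"][:3,3],d
def onz(s,uv,z):
    c,d=ray(s,uv);return c+d*(z-c[2])/d[2]
def proj(s,P):
    P=np.atleast_2d(P);q=(P-s["C"][:3,3])@s["C"][:3,:3];p=q@np.array(s["mtx"]).T;return p[:,:2]/p[:,2:]
def tri(a,ua,b,ub):
    c1,d1=ray(a,ua);c2,d2=ray(b,ub);t=np.linalg.lstsq(np.c_[d1,-d2],c2-c1,rcond=None)[0]
    p,q=c1+t[0]*d1,c2+t[1]*d2;return (p+q)/2,np.linalg.norm(p-q)
def lm(s,t):
    return [(np.round([r["position"][1]*512,r["position"][0]*384],1),round(r["score"],2)) for r in optics.landmark_of(t,s)]
E
python3 - <<'E'
from h import *
S={n:snap(n) for n in("scene","side")}
cv2.imwrite("pics/a.png",np.vstack([S["scene"]["color"],S["side"]["color"]])[:, :].copy() if 0 else cv2.resize(np.hstack([S["scene"]["color"],S["side"]["color"]]),(800,300)))
cv2.imwrite("pics/scene.png",S["scene"]["color"])
cv2.imwrite("pics/side.png",S["side"]["color"])
for n in S:
    print(n,S[n]["C"].round(2).tolist())
    for t in("step","pocket","mould","lock_knob","vase1","jug"):print(t,[(p.tolist(),c) for p,c in lm(S[n],t)])
print(arm.get_obs()["eef_pos"],arm.tcp_to_tips,arm.get_obs()["ee_rot"].round(3).tolist() if hasattr(arm.get_obs()["ee_rot"],"round") else arm.get_obs()["ee_rot"])
E
```

```text
scene [[0.19, 0.66, -0.73, 1.49], [0.98, -0.14, 0.14, -0.17], [-0.01, -0.74, -0.67, 0.89], [0.0, 0.0, 0.0, 1.0]]
step []
pocket [([300.1, 170.4], 0.64)]
mould [([149.2, 186.3], 0.94), ([236.8, 183.4], 0.83), ([173.0, 221.2], 0.74)]
lock_knob [([313.5, 180.1], 0.6)]
vase1 [([336.3, 155.0], 0.95), ([343.2, 172.4], 0.6), ([258.1, 249.7], 0.18)]
jug [([261.0, 246.9], 0.76)]
side [[-1.0, -0.05, 0.06, 0.54], [-0.08, 0.68, -0.73, 0.88], [-0.01, -0.73, -0.68, 0.91], [0.0, 0.0, 0.0, 1.0]]
step [([291.7, 247.3], 0.59)]
pocket [([293.2, 267.2], 0.95)]
mould [([286.0, 214.3], 0.81), ([309.5, 160.4], 0.74), ([257.2, 172.5], 0.59), ([283.3, 317.1], 0.17)]
lock_knob [([243.8, 246.2], 0.59)]
vase1 [([285.0, 315.1], 0.85), ([326.8, 318.3], 0.72)]
jug [([205.6, 215.2], 0.59)]
[0.17679633 0.59946941 0.2415556 ] 0.019 [[-0.959, 0.283, 0.0], [0.283, 0.959, 0.0], [0.0, 0.0, -1.0]]
```

View pics/scene.png

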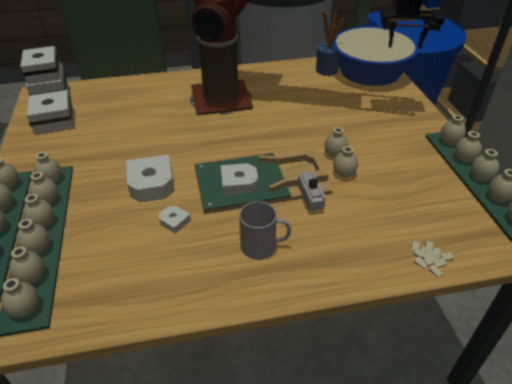

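View pics/side.png

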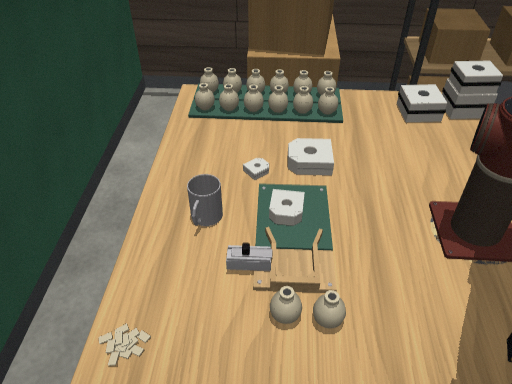

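Scene view: three mould candidates. The large one is at scene (149,178), the small one at (174,217), and the mid-sized one at (240,178) on the green board, which is also at side (287,207). The one on the board fits the description. The jig's pocket is at side (293,265), the lock at (248,257), the vases at (286,305) and (329,310), and the jug at (205,200).

```bash
python3 - <<'E'
from h import *
a,b=snap("scene"),snap("side")
for n,ua,ub in(("pocket",(300.1,170.4),(293.2,267.2)),("mould",(236.8,183.4),(286,214.3)),("knob",(313.5,180.1),(243.8,246.2)),("v1",(336.3,155),(326.8,318.3)),("v2",(343.2,172.4),(285,315.1)),("jug",(261,246.9),(205.6,215.2))):
    p,e=tri(a,ua,b,ub);print(n,p.round(3),round(e,4))
for uv in((260,185),(325,185),(331,246),(257,247)):print(onz(b,uv,.02).round(3))
for uv in((194,165),(258,154),(208,209),(289,199)):print(onz(a,uv,.02).round(3))
im=cv2.resize(b["color"][170:300,180:360],(800,578),interpolation=cv2.INTER_CUBIC);cv2.imwrite("pics/crop.png",im)
w=snap("wrist");print(w["C"].round(3).tolist(),np.array(w["mtx"]).round(1).tolist())
cv2.imwrite("pics/w0.png",w["color"])
E
```

```text
pocket [0.49  0.168 0.017] 0.0046
mould [ 0.51  -0.025  0.013] 0.0108
knob [0.613 0.166 0.084] 0.0036
v1 [0.415 0.304 0.001] 0.0068
v2 [0.508 0.298 0.002] 0.0034
jug [ 0.742 -0.007  0.002] 0.0051
[ 0.593 -0.13   0.02 ]
[ 0.399 -0.143  0.02 ]
[0.395 0.097 0.02 ]
[0.586 0.113 0.02 ]
[ 0.402 -0.141  0.02 ]
[0.388 0.059 0.02 ]
[ 0.599 -0.123  0.02 ]
[0.605 0.103 0.02 ]
[[0.282, 0.92, 0.273, 0.102], [0.959, -0.27, -0.08, 0.622], [0.0, 0.284, -0.959, 0.385], [0.0, 0.0, 0.0, 1.0]] [[317.7, 0.0, 259.3], [0.0, 317.7, 187.2], [0.0, 0.0, 1.0]]
```

View pics/crop.png

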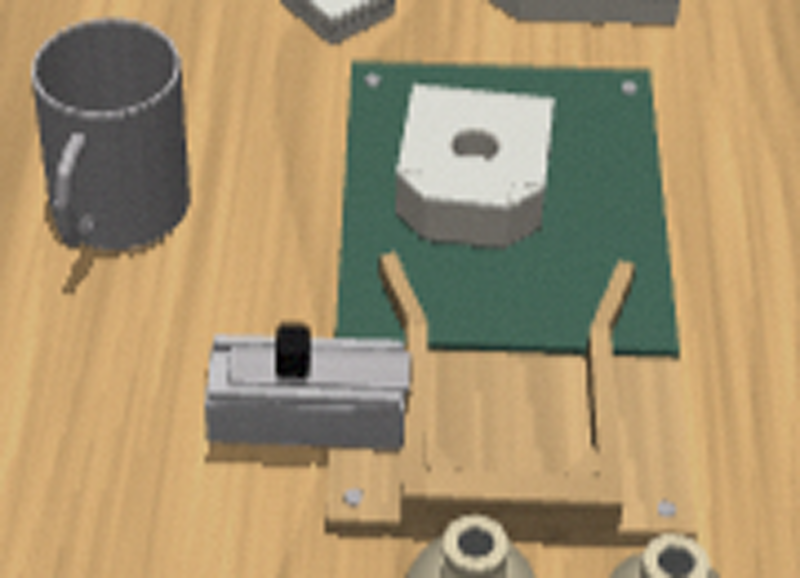

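The crop confirms that the mid-sized mould lies on the green board, cut corners toward the pocket. Next I move over the jig for a wrist view.

Emit:
{"fn": "jog_arm", "kwargs": {"dp": [[0.27,-0.45,0],[0.27,-0.45,0],[0.27,-0.45,0],[0.27,-0.45,0],[0.27,-0.45,0],[0.27,-0.45,0],[0.27,-0.45,0],[0.27,-0.45,0]], "turn": [-0.1,-0.1,-0.1,-0.1,-0.1,-0.1,-0.1,-0.1], "grip": -0.08}}

```text
time: 1.65
eef_pos: [0.3394, 0.3281, 0.2418]
ee_rot: [[-0.607, 0.794, 0.001], [0.794, 0.607, 0.0], [-0.0, 0.001, -1.0]]
force: [0.4, 0.5, 0.2]
width: 0.472
grasp_force: 0.0
```

Emit:
{"fn": "jog_arm", "kwargs": {"dp": [[0.27,-0.45,0],[0.27,-0.45,0],[0.27,-0.45,0],[0.27,-0.45,0],[0.27,-0.45,0],[0.27,-0.45,0],[0.27,-0.45,0],[0,0,0]], "turn": [-0.1,-0.1,-0.1,-0.1,-0.1,-0.1,-0.1,0]}}

```text
time: 2.45
eef_pos: [0.4825, 0.0896, 0.2418]
ee_rot: [[-0.099, 0.995, 0.001], [0.995, 0.099, -0.001], [-0.002, 0.001, -1.0]]
force: [-0.1, 0.4, 0.5]
width: 0.459
grasp_force: 0.0
```

```bash
python3 - <<'E'
from h import *
w=snap("wrist");o=arm.get_obs();print(o["eef_pos"],o["ee_rot"].round(3).tolist(),o["width"],o["time"])
cv2.imwrite("pics/w1.png",cv2.resize(w["color"],(768,576)))
np.savez("w1.npz",C=w["C"],mtx=w["mtx"],color=w["color"])
for t in("step","pocket","mould","lock_knob","vase1","jug"):print(t,[(p.tolist(),c,onz(w,p,dict(step=.02,pocket=.014,mould=.02,lock_knob=.0825).get(t,0)).round(4).tolist()) for p,c in lm(w,t)])
E
```

```text
[0.48133378 0.09143953 0.24159698] [[-0.102, 0.995, 0.0], [0.995, 0.102, -0.0], [-0.0, 0.0, -1.0]] 0.4605340490965276 2.5
step []
pocket [([271.4, 96.5], 0.9, [0.4892, 0.1653, 0.014]), ([440.7, 249.9], 0.43, [0.7286, -0.0025, 0.014])]
mould [([276.5, 246.9], 0.64, [0.5158, -0.0164, 0.02])]
lock_knob [([404.6, 106.5], 0.65, [0.61, 0.1693, 0.0825])]
vase1 []
jug [([440.4, 249.4], 0.88, [0.7375, -0.0083, 0.0])]
```

View pics/w1.png

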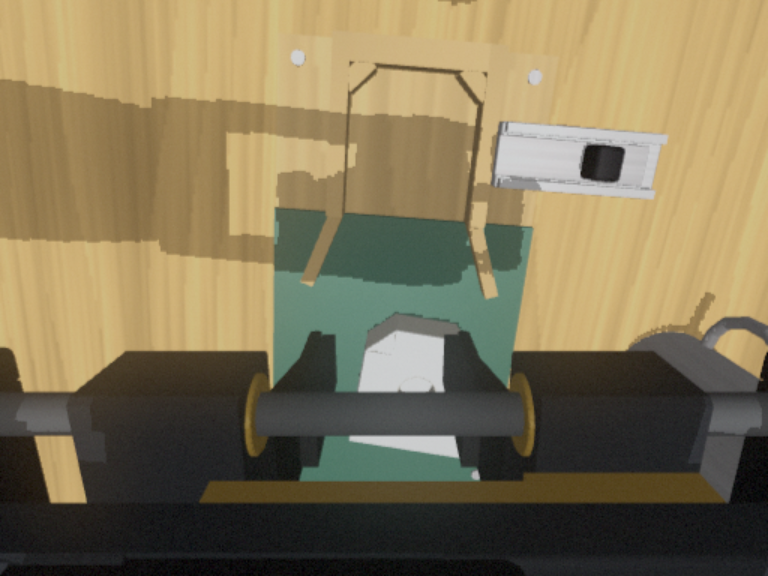

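Wrist view (768 px scale): board end corners are at (275,208) and (532,227), and the step's inner corners at (340,213) and (467,221). The flare ends are at (315,287) and (485,298), and the knob at (603,160). The mould's rear top corners are at (349,437) and (459,458), and its front top edge runs (396,331)–(459,335).

```bash
cat > fit.py <<'E'
from h import *
from scipy.optimize import least_squares
def fit(s,px,P,x0):
    P=np.array(P)/1000;px=np.array(px)
    def W(x):
        c,si=np.cos(x[2]),np.sin(x[2]);return P@np.array([[c,si,0],[-si,c,0],[0,0,1]])+[x[0],x[1],0]
    r=least_squares(lambda x:(proj(s,W(x))-px).ravel(),x0);return r.x,r.fun.reshape(-1,2).round(1).tolist()
E
python3 - <<'E'
from fit import *
d=np.load("w1.npz");s={k:d[k] for k in d}
k=2/3
px=np.array([(275,208),(532,227),(340,213),(467,221),(315,287),(485,298)])*k
P=[(-52.5,100,20),(-52.5,-100,20),(-52.5,46.5,20),(-52.5,-46.5,20),(-107.5,66.5,38),(-107.5,-66.5,38)]
x,r=fit(s,px,P,[.49,.168,1.62]);print("jig",x.round(4),np.degrees(x[2]).round(2),r)
px=np.array([(349,437),(459,458),(396,331),(459,335)])*k
# mould tops at 56
x2,r=fit(s,px,[(-50,45,56),(-50,-45,56),(50,25,56),(50,-25,56)],[.51,-.02,1.6]);print("mould",x2.round(4),np.degrees(x2[2]).round(2),r)
c,si=np.cos(x[2]),np.sin(x[2]);print("mould in jig",np.array([[c,si],[-si,c]])@(x2-x)[:2])
print("hole",onz(s,np.array((417,390))*k,.056), "knob",onz(s,np.array((603,158))*k,.0825))
# cross-check in side / scene views
for n in("side","scene"):
    v=snap(n);R=np.array([[c,-si],[si,c]])
    for q in((-300,100,20),(-300,-100,20),(-52.5,100,20),(-52.5,-100,20)):
        w=np.r_[R@np.array(q[:2])/1000+x[:2],q[2]/1000];print(n,q,proj(v,w).round(0).tolist())
E
```

```text
jig [0.4912 0.1643 1.6022] 91.8 [[-0.8, 0.2], [0.9, -0.5], [2.6, 0.1], [-1.6, 0.3], [-1.7, -0.1], [0.6, 0.1]]
mould [ 0.5146 -0.0169  1.5031] 86.12 [[-0.2, 1.4], [-0.0, -1.9], [-0.9, -1.9], [1.1, 2.4]]
mould in jig [-0.18191088 -0.01763029]
hole [ 0.51546351 -0.01472894  0.056     ] knob [0.60737051 0.17009312 0.0825    ]
side (-300, 100, 20) [[325.0, 186.0]]
side (-300, -100, 20) [[257.0, 184.0]]
side (-52.5, 100, 20) [[332.0, 250.0]]
side (-52.5, -100, 20) [[254.0, 247.0]]
scene (-300, 100, 20) [[195.0, 165.0]]
scene (-300, -100, 20) [[204.0, 210.0]]
scene (-52.5, 100, 20) [[274.0, 153.0]]
scene (-52.5, -100, 20) [[292.0, 196.0]]
```

Emit:
{"fn": "jog_arm", "kwargs": {"dp": [[0.08,-0.42,0],[0.08,-0.42,0],[0.08,-0.42,0],[0.08,-0.42,0],[0.08,-0.42,0],[0.08,-0.45,0],[0,0,0],[0,0,0]], "turn": [-0.02,-0.02,-0.02,-0.02,-0.01,0,0,0]}}

```text
time: 3.7
eef_pos: [0.5165, -0.098, 0.2414]
ee_rot: [[-0.034, 0.999, -0.0], [0.999, 0.034, 0.001], [0.001, -0.0, -1.0]]
force: [-1.0, 0.4, -0.2]
width: 0.46
grasp_force: 0.0
```

Emit:
{"fn": "jog_arm", "kwargs": {"dp": [[0,0,-0.4],[0,0,-0.4],[0,0,-0.4],[0,0,-0.4],[0,0,-0.4],[0,0,-0.4],[0,0,0],[0,0,0]], "turn": [0,0,0,0,0,0,0,0]}}

```text
time: 4.5
eef_pos: [0.5163, -0.0968, 0.0617]
ee_rot: [[-0.037, 0.999, -0.001], [0.999, 0.037, 0.001], [0.001, -0.001, -1.0]]
force: [0.4, -0.3, 0.4]
width: 0.46
grasp_force: 0.0
```

```bash
cat > st.py <<'E'
from h import *
J=np.array([.4912,.1643]);a=1.6022
def rep():
    o=arm.get_obs();c,s=np.cos(a),np.sin(a);p=np.array([[c,s],[-s,c]])@(o["eef_pos"][:2]-J)
    R=o["ee_rot"];print("t",o["time"],"jig mm",(p*1000).round(1),"z",o["eef_pos"][2].round(4),"yaw",np.degrees(np.arctan2(R[1,0],R[0,0])).round(2),"w",round(o["width"]*87,1))
E
python3 - <<'E'
from st import *
rep();s=snap("side")
cv2.imwrite("pics/b.png",cv2.resize(s["color"][130:290,190:400],(787,600),interpolation=cv2.INTER_CUBIC))
E
```

```text
t 4.5 jig mm [-261.8  -16.9] z 0.0617 yaw 92.1 w 40.0
```

View pics/b.png

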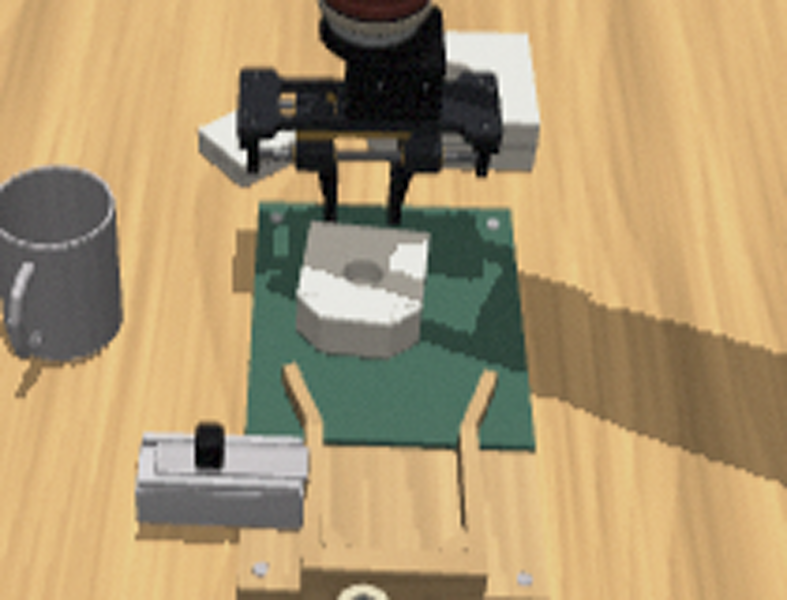

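Emit:
{"fn": "jog_arm", "kwargs": {"dp": [[0,0,-0.21],[0,0.12,0],[0,0.12,0],[0,0.12,0],[0,0.12,0],[0,0,0]], "turn": [0,0,0,0,0,0]}}

```text
time: 5.15
eef_pos: [0.517, -0.0607, 0.0466]
ee_rot: [[-0.037, 0.999, 0.001], [0.999, 0.037, 0.0], [0.0, 0.001, -1.0]]
force: [0.7, -0.3, 0.2]
width: 0.46
grasp_force: 0.0
```

Emit:
{"fn": "jog_arm", "kwargs": {"dp": [[-0.04,0.12,0],[-0.04,0.12,0],[-0.04,0.12,0],[-0.04,0.12,0],[-0.04,0.12,0],[0,0,0]], "turn": [0,0,0,0,0,0]}}

```text
time: 5.75
eef_pos: [0.5001, -0.0152, 0.0451]
ee_rot: [[-0.036, 0.999, -0.002], [0.999, 0.036, 0.002], [0.002, -0.002, -1.0]]
force: [0.0, -0.8, 0.3]
width: 0.461
grasp_force: 0.0
```

```bash
python3 - <<'E'
from st import *
rep();s=snap("side");w=snap("wrist")
np.savez("s2.npz",**{k:s[k] for k in("C","mtx","color")})
np.savez("w2.npz",**{k:w[k] for k in("C","mtx","color")})
cv2.imwrite("pics/c.png",cv2.resize(np.vstack([cv2.resize(s["color"][170:280,230:360],(520,440),interpolation=cv2.INTER_CUBIC)]),(709,600)))
cv2.imwrite("pics/cw.png",cv2.resize(w["color"],(768,576)))
E
```

```text
t 5.75 jig mm [-179.7   -3.2] z 0.0451 yaw 92.08 w 40.1
```

View pics/cw.png

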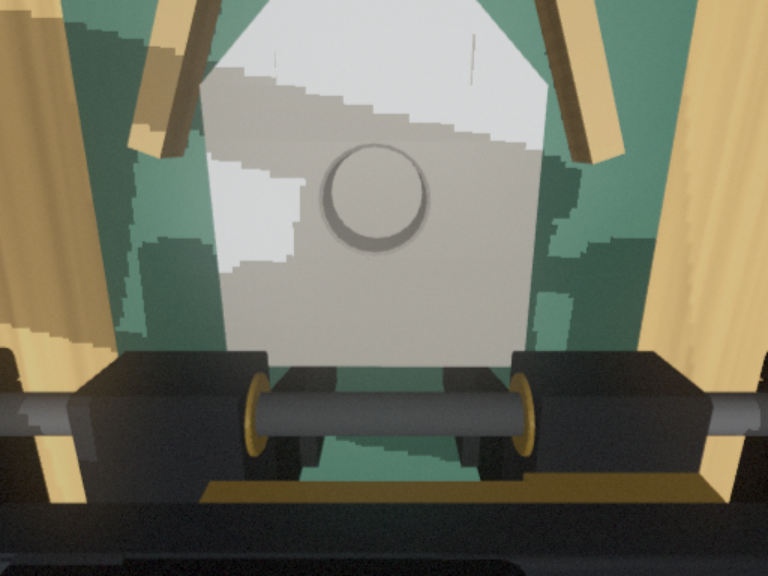

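```bash
python3 - <<'E'
from fit import *
d=np.load("w2.npz");s={k:d[k] for k in d};k=2/3
for n,uv,z in(("wallL",(163,158),.038),("wallR",(592,163),.038),("wallL0",(207,0),.038),("wallR0",(535,0),.038),("mLf",(202,85),.056),("mRf",(547,85),.056),("mLr",(226,352),.056),("mRr",(527,352),.056),("hole",(375,197),.056)):
    p=onz(s,np.array(uv)*k,z);c,si=np.cos(1.6022),np.sin(1.6022)
    print(n,(np.array([[c,si],[-si,c]])@(p[:2]-[.4912,.1643])*1000).round(1))
E
```

```text
wallL [-107.2   65.8]
wallR [-107.9  -65.5]
wallL0 [-64.2  48. ]
wallR0 [-63.7 -43.9]
mLf [-88.2  45.1]
mRf [-87.7 -44. ]
mLr [-163.5   45.7]
mRr [-162.8  -45.4]
hole [-116.6    0.4]
```

The mould is square to the fingers and centred in the flare (y≈0 mm, x≈-119 mm). I push straight on.

Emit:
{"fn": "jog_arm", "kwargs": {"dp": [[-0.003,0.1,0],[-0.003,0.1,0],[-0.003,0.1,0],[-0.003,0.1,0],[-0.003,0.1,0],[-0.003,0.1,0],[-0.003,0.1,0],[0,0,0]], "turn": [0,0,0,0,0,0,0,0]}}

```text
time: 6.65
eef_pos: [0.5, 0.0367, 0.0459]
ee_rot: [[-0.036, 0.999, 0.0], [0.999, 0.036, 0.001], [0.001, 0.0, -1.0]]
force: [0.3, -0.1, -0.2]
width: 0.46
grasp_force: 0.0
```

```bash
python3 - <<'E'
from st import *
rep();print(arm.get_obs()["force"])
E
```

```text
t 6.65 jig mm [-127.9   -4.8] z 0.0459 yaw 92.06 w 40.0
[ 0.33864002 -0.08425946 -0.16330592]
```

Emit:
{"fn": "jog_arm", "kwargs": {"dp": [[-0.008,0.08,0],[-0.008,0.08,0],[-0.008,0.08,0],[-0.008,0.08,0],[-0.008,0.08,0],[-0.008,0.08,0],[0,0,0]], "turn": [0,0,0,0,0,0,0]}}

```text
time: 7.35
eef_pos: [0.4963, 0.0726, 0.0458]
ee_rot: [[-0.036, 0.999, -0.0], [0.999, 0.036, 0.001], [0.001, 0.0, -1.0]]
force: [0.1, 1.0, -0.7]
width: 0.464
grasp_force: 0.0
```

```bash
python3 - <<'E'
from st import *
rep();print(arm.get_obs()["force"])
w=snap("wrist");np.savez("w3.npz",**{k:w[k] for k in("C","mtx","color")})
print(lm(w,"mould"))
cv2.imwrite("pics/d.png",cv2.resize(w["color"],(768,576)))
E
```

```text
t 7.35 jig mm [-91.8  -2.2] z 0.0458 yaw 92.04 w 40.3
[ 0.05784676  0.98328997 -0.70471736]
[(array([252.3, 126.4]), 0.6)]
```

View pics/d.png

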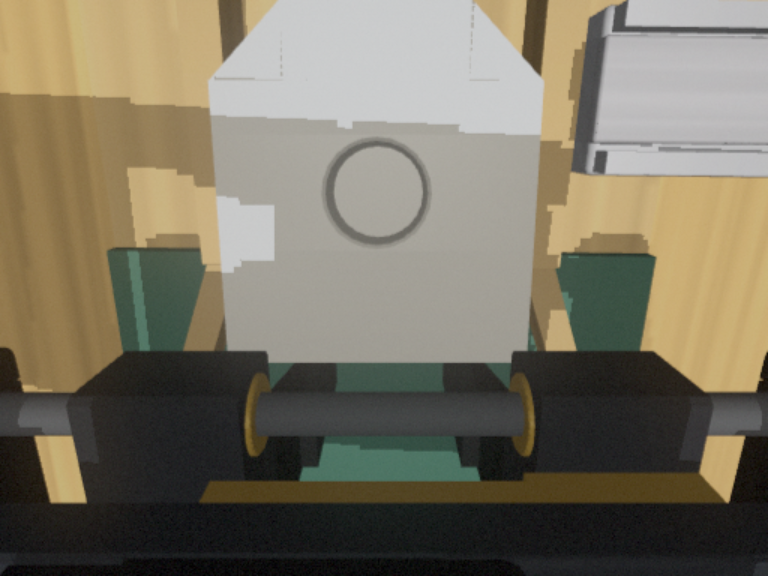

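The mould is entering the pocket centred between the walls, with its rear edge at about row 361. I continue in smaller steps.

Emit:
{"fn": "jog_arm", "kwargs": {"dp": [[-0.002,0.06,0],[-0.002,0.06,0],[-0.002,0.06,0],[-0.002,0.06,0],[-0.002,0.06,0],[0,0,0]], "turn": [0,0,0,0,0,0]}}

```text
time: 8.05
eef_pos: [0.4956, 0.0948, 0.0458]
ee_rot: [[-0.036, 0.999, -0.0], [0.999, 0.036, 0.001], [0.001, -0.0, -1.0]]
force: [0.3, 0.5, -0.4]
width: 0.463
grasp_force: 0.0
```

Emit:
{"fn": "jog_arm", "kwargs": {"dp": [[0,0.03,0],[0,0.03,0],[0,0.03,0],[0,0,0]], "turn": [0,0,0,0]}}

```text
time: 8.45
eef_pos: [0.4957, 0.1011, 0.0459]
ee_rot: [[-0.035, 0.999, 0.0], [0.999, 0.035, 0.0], [0.0, 0.0, -1.0]]
force: [0.2, -0.1, 0.2]
width: 0.46
grasp_force: 0.0
```

```bash
python3 - <<'E'
from st import *
rep();print(arm.get_obs()["force"])
E
```

```text
t 8.45 jig mm [-63.3  -2.5] z 0.0459 yaw 92.01 w 40.0
[ 0.20962793 -0.08801322  0.19486638]
```

Emit:
{"fn": "jog_arm", "kwargs": {"dp": [[0,0.02,0],[0,0.02,0],[0,0,0]], "turn": [0,0,0]}}

```text
time: 8.75
eef_pos: [0.4957, 0.1037, 0.0459]
ee_rot: [[-0.035, 0.999, 0.0], [0.999, 0.035, -0.0], [-0.0, 0.0, -1.0]]
force: [0.8, -1.4, 0.3]
width: 0.466
grasp_force: 0.9
```

Emit:
{"fn": "jog_arm", "kwargs": {"dp": [[0,0.01,0],[0,0.01,0],[0,0,0]], "turn": [0,0,0]}}

```text
time: 9.05
eef_pos: [0.4958, 0.1047, 0.0459]
ee_rot: [[-0.036, 0.999, 0.0], [0.999, 0.036, -0.001], [-0.001, 0.0, -1.0]]
force: [0.6, -5.0, -0.0]
width: 0.46
grasp_force: 2.5
```

```bash
python3 - <<'E'
from st import *
rep();print(arm.get_obs()["force"])
w=snap("wrist");np.savez("w4.npz",**{k:w[k] for k in("C","mtx","color")})
print(lm(w,"mould"),lm(w,"pocket"))
cv2.imwrite("pics/e.png",cv2.resize(w["color"],(768,576)))
E
```

```text
t 9.05 jig mm [-59.7  -2.7] z 0.0459 yaw 92.04 w 40.0
[ 0.57688611 -5.00213207 -0.03207814]
[(array([251.3, 126.5]), 0.68)] []
```

View pics/e.png

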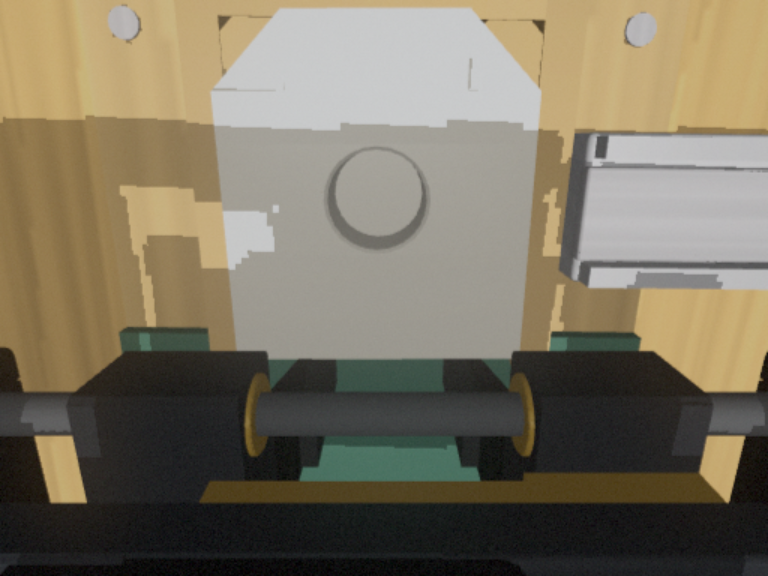

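The mould looks fully in the pocket: it reads as dropped and the force rose against the end wall. I back off, raise and verify before moving to the lock.

Emit:
{"fn": "jog_arm", "kwargs": {"dp": [[0,-0.2,0],[0,-0.2,0.1],[0,0,0.4],[0,0,0.4],[0,0,0.4],[0,0,0.4],[0,0,0.2],[0,0,0]], "turn": [0,0,0,0,0,0,0,0], "grip": -1}}

```text
time: 10.0
eef_pos: [0.4975, 0.0758, 0.1912]
ee_rot: [[-0.035, 0.999, 0.006], [0.999, 0.035, 0.001], [0.001, 0.006, -1.0]]
force: [-0.3, -0.8, -0.4]
width: 0.006
grasp_force: 0.0
```

```bash
python3 - <<'E'
from st import *
rep()
w=snap("wrist");np.savez("w5.npz",**{k:w[k] for k in("C","mtx","color")})
print([(p,c,onz(w,p,.0825)) for p,c in lm(w,"lock_knob")])
cv2.imwrite("pics/f.png",cv2.resize(w["color"],(768,576)))
E
```

```text
t 10.0 jig mm [-88.6  -3.5] z 0.1912 yaw 92.03 w 0.6
[(array([410.2,  81.9]), 0.67, array([0.60931697, 0.1668304 , 0.0825    ]))]
```

View pics/f.png

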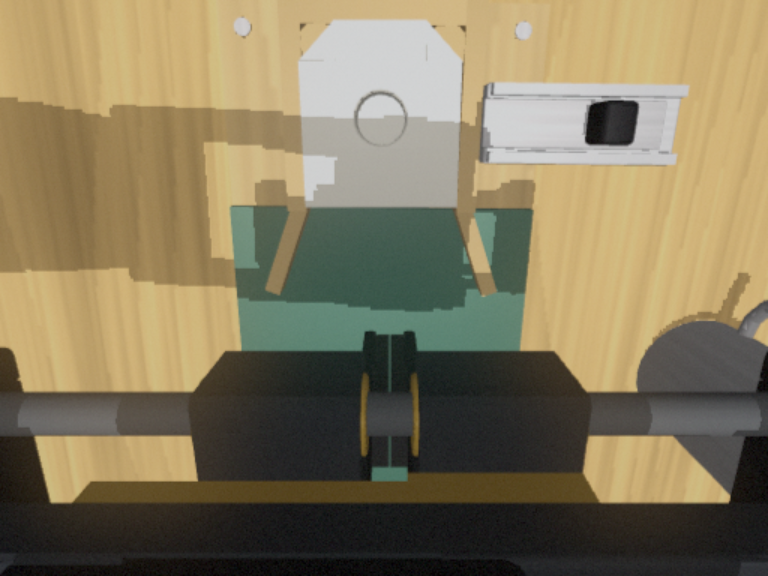

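```bash
python3 - <<'E'
from fit import *
d=np.load("w5.npz");s={k:d[k] for k in d};k=2/3
px=np.array([(231,206),(532,209),(279,294),(485,296)])*k
x,r=fit(s,px,[(-52.5,100,20),(-52.5,-100,20),(-107.5,66.5,38),(-107.5,-66.5,38)],[.49,.165,1.6]);print("jig",x.round(4),r)
px=np.array([(305,207),(458,208),(333,20),(427,20),(381,118)])*k
for z in(50,56):
    x2,r=fit(s,px,[(-50,45,z),(-50,-45,z),(50,25,z),(50,-25,z),(0,0,z)],[.49,.16,1.6]);c,si=np.cos(x[2]),np.sin(x[2])
    print(z,"rel",np.array([[c,si],[-si,c]])@(x2-x)[:2]*1000,x2[2]-x[2],np.abs(r).mean(),r)
# free-height, free-tilt pose from the same points
P=np.array([(-50,45,36),(-50,-45,36),(50,25,36),(50,-25,36),(0,0,36)],float)/1000
ok,rv,tv=cv2.solvePnP(P,px,np.array(s["mtx"]),None,flags=cv2.SOLVEPNP_SQPNP)
R=s["C"][:3,:3]@cv2.Rodrigues(rv)[0];print("pnp",s["C"][:3,:3]@tv.ravel()+s["C"][:3,3],R[:,2])
E
```

```text
jig [0.4919 0.1644 1.5972] [[-0.7, -0.1], [1.3, -0.2], [0.6, 0.3], [-1.2, 0.0]]
50 rel [1.59917563 0.98558903] 0.010859628407686506 0.27999999999999997 [[0.4, 0.2], [-0.8, -0.6], [0.4, -0.0], [-0.0, 0.0], [-0.1, 0.3]]
56 rel [1.15301455 0.91647468] 0.010832064255223095 0.74 [[-0.6, 1.6], [0.3, 0.8], [-0.3, -1.2], [0.7, -1.2], [-0.1, 0.6]]
pnp [0.49176314 0.16492756 0.01555043] [-0.026034    0.0315818   0.99916206]
```

The pose fit says seated: it matches the 50 mm top height, and the offset is (1.6, 1.0) mm with 0.011 rad of turn. Next is the knob.

Emit:
{"fn": "jog_arm", "kwargs": {"dp": [[0.39,0.25,0],[0.39,0.25,0],[0.39,0.25,0],[0.39,0.25,0],[0.41,0.25,0],[0,0,0]], "turn": [0,0,0,0,0,0]}}

```text
time: 10.7
eef_pos: [0.6443, 0.1709, 0.1842]
ee_rot: [[-0.037, 0.999, -0.004], [0.999, 0.037, 0.0], [0.001, -0.004, -1.0]]
force: [-0.8, 0.3, 0.2]
width: 0.008
grasp_force: 0.0
```

Emit:
{"fn": "jog_arm", "kwargs": {"dp": [[0,0,-0.35],[0,0,-0.35],[0,0,-0.35],[0,0,-0.35],[0,0,0]], "turn": [0,0,0,0,0]}}

```text
time: 11.2
eef_pos: [0.6409, 0.1685, 0.0799]
ee_rot: [[-0.035, 0.999, -0.005], [0.999, 0.035, -0.0], [-0.0, -0.005, -1.0]]
force: [-1.1, -0.1, 0.6]
width: 0.004
grasp_force: 0.0
```

```bash
python3 - <<'E'
from st import *
rep();print(arm.get_obs()["force"])
w=snap("wrist");s=snap("side")
print([(p,c,onz(w,p,.0825)) for p,c in lm(w,"lock_knob")])
cv2.imwrite("pics/g.png",cv2.resize(np.hstack([w["color"],s["color"]]),(800,300)))
cv2.imwrite("pics/g.png",np.hstack([cv2.resize(w["color"],(400,300)),cv2.resize(s["color"][200:300,200:333],(400,300))]))
E
```

```text
t 11.2 jig mm [  -0.5 -149.8] z 0.0799 yaw 92.0 w 0.4
[-1.07983701 -0.05321534  0.59637699]
[]
```

View pics/g.png

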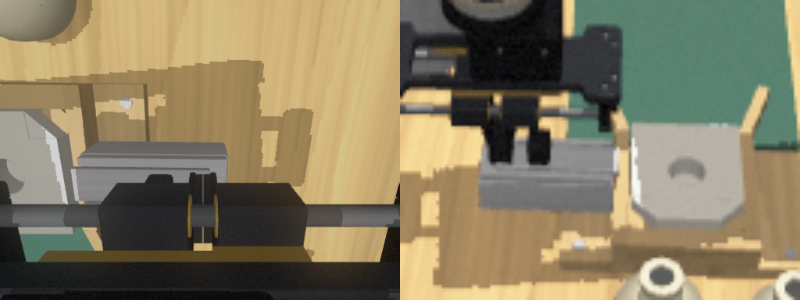

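The closed fingers stand outside the knob, over the housing, and the mould sits flat in the pocket. I push the knob inward.

Emit:
{"fn": "jog_arm", "kwargs": {"dp": [[-0.1,0.003,0.03],[-0.1,0.003,0],[-0.1,0.003,0],[-0.1,0.003,0],[-0.1,0.003,0],[-0.1,0.003,0],[-0.05,0,0],[0,0,0]], "turn": [0,0,0,0,0,0,0,0]}}

```text
time: 12.15
eef_pos: [0.5937, 0.1706, 0.0855]
ee_rot: [[-0.035, 0.999, -0.001], [0.999, 0.035, 0.0], [0.0, -0.001, -1.0]]
force: [-0.1, -0.2, 0.7]
width: 0.005
grasp_force: 0.0
```

Emit:
{"fn": "jog_arm", "kwargs": {"dp": [[-0.03,0,0],[-0.03,0,0],[-0.03,0,0],[0,0,0]], "turn": [0,0,0,0]}}

```text
time: 12.55
eef_pos: [0.5876, 0.1704, 0.0855]
ee_rot: [[-0.035, 0.999, -0.0], [0.999, 0.035, 0.0], [0.0, -0.0, -1.0]]
force: [0.8, 0.0, 0.1]
width: 0.002
grasp_force: 0.5
```

Emit:
{"fn": "jog_arm", "kwargs": {"dp": [[-0.03,0,0],[-0.03,0,0],[0,0,0]], "turn": [0,0,0]}}

```text
time: 12.85
eef_pos: [0.583, 0.1704, 0.0855]
ee_rot: [[-0.035, 0.999, -0.0], [0.999, 0.035, -0.0], [0.0, -0.0, -1.0]]
force: [0.6, 0.0, -0.3]
width: 0.006
grasp_force: 0.4
```

Emit:
{"fn": "jog_arm", "kwargs": {"dp": [[-0.02,0,0],[-0.02,0,0],[0,0,0]], "turn": [0,0,0]}}

```text
time: 13.15
eef_pos: [0.5817, 0.1703, 0.0857]
ee_rot: [[-0.035, 0.999, 0.004], [0.999, 0.035, 0.0], [0.0, 0.004, -1.0]]
force: [6.7, 0.9, -4.4]
width: 0.004
grasp_force: 3.6
```

```bash
python3 - <<'E'
from st import *
rep();s=snap("side");c=snap("scene")
A,B=lm(s,"lock_knob"),lm(c,"lock_knob");print(A,B)
if A and B: print(tri(s,A[0][0],c,B[0][0]))
E
```

```text
t 13.15 jig mm [  3.2 -90.7] z 0.0857 yaw 92.01 w 0.3
[(array([266.7, 243. ]), 0.62), (array([293.1, 266.9]), 0.23)] [(array([306.4, 167.2]), 0.5)]
(array([0.56019442, 0.15976232, 0.08947676]), np.float64(0.0015210235206356217))
```

The force rises to 6.7 N where the end stop is expected. I give one small extra push, then retreat.

Emit:
{"fn": "jog_arm", "kwargs": {"dp": [[-0.02,0,0],[0,0,0],[0,0,0]], "turn": [0,0,0]}}

```text
time: 13.65
eef_pos: [0.5816, 0.1703, 0.0859]
ee_rot: [[-0.035, 0.999, 0.007], [0.999, 0.035, 0.001], [0.0, 0.007, -1.0]]
force: [12.4, 1.4, -8.2]
width: 0.009
grasp_force: 6.0
```

Emit:
{"fn": "jog_arm", "kwargs": {"dp": [[0.2,0,0],[0.2,0,0.1],[0,0,0.4],[0,0,0.4],[0,-0.2,0.4],[0,-0.4,0.4],[0,0,0],[0,0,0]], "turn": [0,0,0,0,0,0,0,0]}}

```text
time: 14.45
eef_pos: [0.6089, 0.1249, 0.2136]
ee_rot: [[-0.034, 0.999, 0.001], [0.999, 0.034, 0.0], [0.0, 0.001, -1.0]]
force: [-0.6, 0.5, -0.6]
width: 0.003
grasp_force: 0.0
```

```bash
python3 - <<'E'
from st import *
rep();s=snap("side");w=snap("wrist")
print([(p,c,onz(w,p,.0825)) for p,c in lm(w,"lock_knob")])
cv2.imwrite("pics/i.png",np.hstack([cv2.resize(w["color"],(400,300)),cv2.resize(s["color"][200:350,180:380],(400,300))]))
E
```

```text
t 14.45 jig mm [ -43.1 -116.4] z 0.2136 yaw 91.94 w 0.3
[(array([209.1, 138.9]), 0.97, array([0.56386196, 0.16492453, 0.0825    ]))]
```

View pics/i.png

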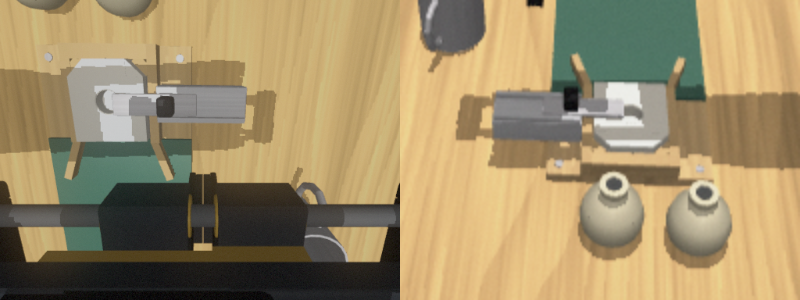

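The tongue lies over the seated mould up to the pouring hole, the knob moved about 46–50 mm to a hard stop, and the vases and jug are still standing. I hand it in.

```bash
python3 -c "
from bench import arm;print(arm.sign_off())"
```

```text
the job is handed in; nothing more can be done
None
```

The mould is seated in the pocket, the lock is slid home against its stop, the vases and jug still stand, and the job is handed in (no verdict came back); I viewed 11 pictures, one over the limit of 10.

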